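# Pack the clip-lid craft box

### The arm

A 7-joint arm with a two-finger parallel gripper is mounted at the origin on the work surface. World frame = base frame: x ahead of the robot, y to its left, z up, the work surface at z = 0. Lengths are in m, angles in rad, forces in N, time in s.
With the tool pointing down it reaches from about 0.4 to 0.9 m from the base axis. Payload 5.6 kg.
Tool frame: the origin (TCP) lies at the very end of the fingers, on their centre line; the grasp point (between the pads) lies 19 mm behind it (robot.tcp_to_grasp is the distance from the TCP to the grasp point, in m); z points along the fingers, y is the direction in which the jaws open and shut (so a half turn about z gives the same grasp; the last joint's range is limited). The gripper opens to 92 mm and grips with 3 to 60 N. Pads are 20 mm wide; open, the fingers measure 128 mm over their backs; the gripper's body (75 mm by 189 mm) begins 69 mm behind the grasp point.
Start: joints at [1.238, 0.468, -0.012, 1.603, 0.006, 1.071, -0.056], TCP at [0.186, -0.623, 0.215] pointing down, gripper open.
Joint ranges: [-2.53, 2.53], [-0.31, 2.02], [-1.57, 1.55], [0.28, 2.44], [-1.29, 4.43], [0.15, 1.84], [-2.92, 2.92]. Speed limits (rad/s): [2.57, 2.57, 3.14, 3.14, 3.14, 3.14, 3.14].

### API

Orientations are given as a unit quaternion [w, x, y, z].
In Python, from bench import robot, eyes gives the robot as it stands. The module is installed in compiled form; this text tells all that it offers.
- The arm moves only by the tool carry_out, never from a script. Its argument "commands" is a list that holds one entry, the list of rows, each a list of 7 numbers: the turn, a rotation vector about the world's x, y, z in rad, then the shift along the world's x, y, z in cm, then the finger opening in cm, from 0 to 9.19. A call has 1 to 20 rows; each row is the pose to reach, as a shift and turn from the pose commanded when the call began; what a row does not reach only later rows make up. A row lasts 1/10 s, in which the tool goes at most 50 mm and 8.59 degrees, less where a joint would pass 70% of its speed; a pose out of reach is approached as far as the arm can. A call with a gripper value outside its range is refused whole. The fingers move at their own pace and stop on an object; "squeeze" is the grip in N (left out, the last holds). Time passes only in rows, so rows that repeat a pose let the fingers close. It gives the time, the measured TCP pose, the force and the opening at its end, in the units of the state.
- robot.observe(): the state, without advancing time (a new reading comes with each control period).
- eyes.grab_frame(name): name is "scene" or "side" or "wrist"; returns a dict with "pixels" (480x640x3 uint8, red, green, blue), "fx", "fy", "cx", "cy" (pixels), "position" and "orientation" of the camera in the world. Camera axes: x right, y down, z forward; pixel columns grow to the right and rows downward; lengths in m; the calibration is good to about 2 mm. A picture is of the moment at which its call begins. There is no depth.
- robot.finish_job(): hands the job in, once; it reports no verdict.
The state is a dict: "clock": time; "joint_pos": joint angles; "joint_vel": joint speeds; "joint_torque": joint torques, N m; "position": TCP position; "orientation": TCP orientation; "ft_force": force on the tool from outside, world axes, zero at the start; "moment": the same for the moment, N m; "finger_gap": finger opening in m.
Only numpy, scipy, OpenCV 4.12 (cv2) and the standard library are available. Lean on these libraries where they do the work, as an engineer would, in place of code of your own. Each camera call takes 0.05 s, during which the arm holds its last target. There are 200 camera calls.

### The job

Pack the craft box: the deep tray goes down on the floor of the box with the bead jar standing upright in it, the shallow tray goes on the ledge above it with the stapler lying inside it, and last the lid goes on and is pressed down until both side catches snap over its flange. Do not knock over the glue bottle or the pen cup.

Things in the scene. Friction and masses are not known exactly. Their poses are not given: they have to be found in the camera images.
- box: Open grey craft box, fixed: 124 mm (x) by 172 mm (y, long side) outside, rim 62 mm high and rounded. Origin: centre of its underside on the table, z up. Mouth 114 by 162 mm, floor 4 mm thick. A rounded ledge, top at z 48 mm, runs round inside; below it the well is 96 (x) by 144 mm (y). A black sprung catch at the middle of each long side. Half a turn of what goes in makes no difference.
- catch_a (a joint): Snap catch at the box's x = +76 mm, 34 mm wide, top at z 79 mm. Its hook slopes in over the lid's flange. Angle in rad: 0 at rest, about 0.1 while the lid's flange pushes it out, back near 0 once the flange is under it.
- catch_b (a joint): The same snap catch at the box's x = -76 mm. 0 at rest, about 0.1 while pushed out.
- deep_tray_mid (a point): Deep white tray, 88 (x) by 136 mm (y), walls 34 mm, 0.14 kg; fits the box's well with 4 mm to spare all round. Point: tray centre, 21 mm above its underside (25 above the box's underside when home). Upright finger grip in the middle: 10 mm thick (y), 56 long (x), top 42 mm above the underside. Compartments either side, 82 (x) by 62 mm (y), centred at y +34 and -34; floor 3 mm.
- shallow_tray_mid (a point): Shallow white tray, wider and lower: 108 (x) by 156 mm (y), walls 20 mm, 0.14 kg; fits the box's mouth with 3 mm to spare, rests on the ledge. Point: tray centre, 17 mm above its underside (65 above the box's underside when home). Finger grip in the middle: 10 mm thick (y), 56 long (x), top 34 mm above the underside. Compartments 102 (x) by 72 mm (y), centred at y +39 and -39; floor 3 mm.
- lid_mid (a point): Grey lid, a cap 144 mm (x, over flanges) by 187 (y), 36 high, 0.2 kg; slips round the box's rim, 2 to 3 mm to spare. Carrying bar on top along y, 100 long, 12 thick (x), 56 to 68 mm above the lid's lower edge. Point: on the middle axis, 34 mm above the lower edge (86 above the box's underside when home). Flanges meet the catches about 13 mm above home; pressing home takes 10 to 18 N.
- jar_mid (a point): Small round bead jar, amber with white ribbed cap, 30 mm diameter, 38 high, standing, about 0.04 kg. Point: its centre, 19 mm up. In the deep tray there is 26 mm beside it for the fingers along the tray's x, less along y: do not open wide there.
- stapler_mid (a point): Black mini stapler with steel magazine, 75 mm long (x), 20 wide (y), 32 high, about 0.07 kg. Point: its centre, 16 mm up. It fits a compartment of the shallow tray with its length along the tray's x, with 26 mm beside it for the fingers: do not open wide there.
- glue_mid (a point): White glue bottle with blue nozzle, 38 mm diameter, 100 high, standing loose. Point: its centre, 50 mm up.
- pencup_mid (a point): Wooden cup of pens, 66 mm diameter, 90 high, pens up to 145 mm, standing loose. Point: on its axis, 45 mm up.
Things that resemble listed ones, but are neither listed nor needed, are in the scene too. Leave any green look-alike of the part that bears deep_tray_mid alone.

How it is judged:
On the way, in this order (a step that is already met when the one before it is completed fails the run):
1. the deep tray stands on the floor of the box (z of deep_tray_mid in the frame of box between 0.02 and 0.03 m and horizontal distance between deep_tray_mid and box below 0.012 m and angle between deep_tray_mid's own z axis and vertical below 0.08 rad), for 0.2 s.
2. the jar stands in the deep tray and the shallow tray sits on the ledge above it (all of step 1 and x of jar_mid in the frame of deep_tray_mid between -0.042 and 0.042 m and y of jar_mid in the frame of deep_tray_mid between -0.068 and 0.068 m and z of jar_mid in the frame of deep_tray_mid between -0.006 and 0.01 m and angle between jar_mid's own z axis and vertical below 0.25 rad and z of shallow_tray_mid in the frame of box between 0.06 and 0.07 m and horizontal distance between shallow_tray_mid and box below 0.01 m and angle between shallow_tray_mid's own z axis and vertical below 0.08 rad), for 0.2 s.
3. the stapler is in the shallow tray and the lid is snapped home (x of stapler_mid in the frame of shallow_tray_mid between -0.055 and 0.055 m and y of stapler_mid in the frame of shallow_tray_mid between -0.079 and 0.079 m and z of stapler_mid in the frame of shallow_tray_mid between -0.012 and 0.012 m and z of lid_mid in the frame of box between 0.083 and 0.089 m and horizontal distance between lid_mid and box below 0.008 m and angle between lid_mid's own z axis and vertical below 0.05 rad and value of joint each of catch_a, catch_b below 0.04 rad), for 0.2 s.
At the end, for the whole second after the job is handed in: Deep tray on the box floor and shallow tray on the ledge (5 mm in height, 10 mm sideways), jar upright (0.25 rad) in the deep tray, stapler in the shallow one, lid level and within 3 mm of fully home under both catches; all released and at rest; glue bottle and pen cup standing (all of step 2 and all of step 3 and linear speed of each of deep_tray, shallow_tray, lid, jar, stapler below 0.02 m/s); the robot touches nothing.
It fails at once if the glue bottle is knocked over (angle between glue_mid's own z axis and vertical above 0.6 rad).
It fails at once if the pen cup is knocked over (angle between pencup_mid's own z axis and vertical above 0.6 rad).
It also fails if it takes over 128 s, if anything falls off the work surface, if the arm or the gripper's body presses on something with over 40 N, if the wrist force passes 120 N, or if a joint passes its speed limit or range.

## Working session

There is one attempt and no reset: what is moved stays moved. The work goes in short steps, Python scripts to look and compute and a tool call to move; the robot and the scene stay as the last step left them, time stands still between calls to the robot, and variables do not carry over. Pictures are saved under pics/ and viewed, about 12 in all and at most 16, crops included, and the job is handed in when it is done.

Besides the shell and the picture viewer there is one more tool, called after ">>>" by a JSON object that holds its "api" and its "payload", one argument or row to a line. carry_out: Moves the arm, as the interface text tells. Its arguments: {"type":"object","properties":{"commands":{"type":"array","items":{"type":"array","items":{"type":"array","items":{"type":"number"}}}},"squeeze":{"type":"number"}},"required":["commands"]}

```bash
mkdir -p pics
cat > h.py <<'E'
import numpy as np, cv2
from bench import robot, eyes
from scipy.spatial.transform import Rotation as R
def rot(q): return R.from_quat([q[1],q[2],q[3],q[0]])
def grab(n,name=None):
    f=eyes.grab_frame(n); 
    if name: cv2.imwrite(f'pics/{name}.png',f['pixels'][:,:,::-1])
    return f
def ray(f,u,v):
    d=rot(f['orientation']).apply([(u-f['cx'])/f['fx'],(v-f['cy'])/f['fy'],1.]); return np.array(f['position']),d
def onz(f,u,v,z):
    p,d=ray(f,u,v); return p+d*(z-p[2])/d[2]
def proj(f,P):
    c=rot(f['orientation']).inv().apply(np.atleast_2d(P)-np.array(f['position'])); return np.c_[c[:,0]/c[:,2]*f['fx']+f['cx'],c[:,1]/c[:,2]*f['fy']+f['cy']]
E
python3 - <<'E'
from h import *
for n in ['scene','side','wrist']:
    f=grab(n,n+'0'); print(n,f['fx'],f['cx'],f['cy'],np.round(f['position'],3),np.round(rot(f['orientation']).as_matrix()[:,2],3))
s=robot.observe(); print({k:np.round(v,3) for k,v in s.items()}, robot.tcp_to_grasp)
E
```

```text
scene 536.40614636465 316.77397404953143 234.3629869811994 [1.148 0.29  0.944] [-0.562 -0.254 -0.787]
side 585.2009167363564 324.4588882048089 239.00499718267196 [-0.228  0.705  1.131] [ 0.49  -0.489 -0.722]
wrist 408.90133243306144 318.49749831185176 237.198712145353 [ 0.263 -0.6    0.384] [-0.271 -0.079 -0.959]
{'clock': np.float64(0.15), 'joint_pos': array([ 1.238,  0.468, -0.012,  1.603,  0.006,  1.071, -0.056]), 'joint_vel': array([-0.   , -0.003,  0.001, -0.004, -0.002, -0.   ,  0.001]), 'joint_torque': array([ 0.0000e+00, -5.2095e+01, -1.3000e-02, -2.4398e+01, -5.7000e-02,
        1.5000e-02,  0.0000e+00]), 'position': array([ 0.186, -0.623,  0.214]), 'orientation': array([-0.001,  0.99 ,  0.144, -0.   ]), 'ft_force': array([ 0.114, -0.056, -0.749]), 'moment': array([-0.019, -0.066,  0.003]), 'finger_gap': np.float64(0.092)} 0.0187
```

View pics/scene0.png

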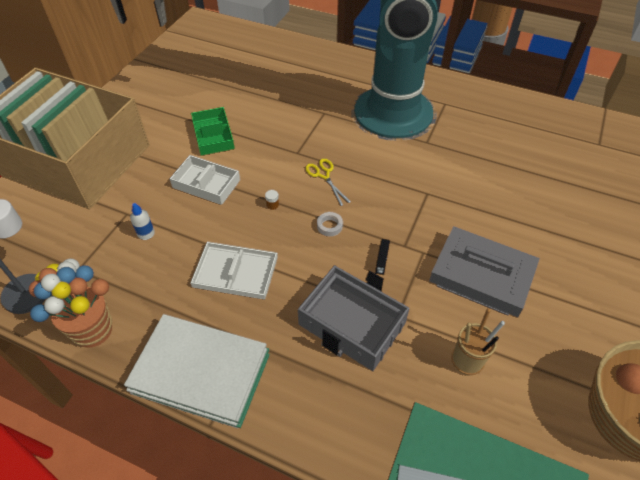

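View pics/side0.png

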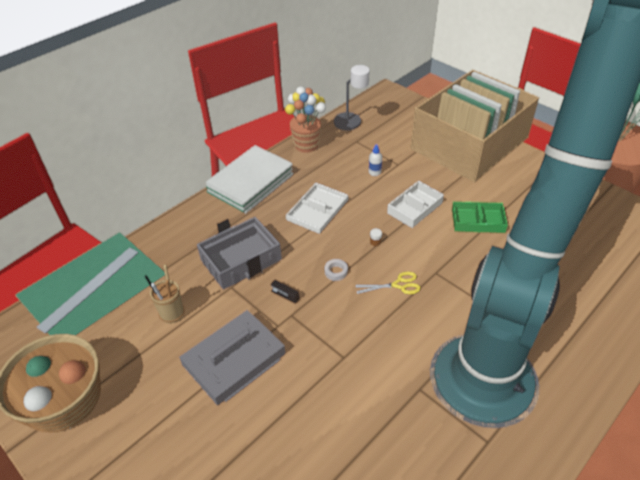

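The scene picture shows the deep tray at (205,180), green look-alike at (212,130), shallow tray at (235,270), box at (353,315), lid at (485,270), stapler at (380,265), jar at (272,200), glue at (142,222) and pen cup at (473,350). The side picture confirms these. I'll take enlarged crops next to get the corner pixels.

Run:
```python
import cv2
a=cv2.imread('pics/scene0.png')[150:380,160:550]; cv2.imwrite('pics/sc1.png',cv2.resize(a,None,fx=2,fy=2,interpolation=cv2.INTER_CUBIC))
a=cv2.imread('pics/side0.png')[170:410,170:450]; cv2.imwrite('pics/sd1.png',cv2.resize(a,None,fx=2.5,fy=2.5,interpolation=cv2.INTER_CUBIC))
```

```text
(no output)
```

View pics/sc1.png

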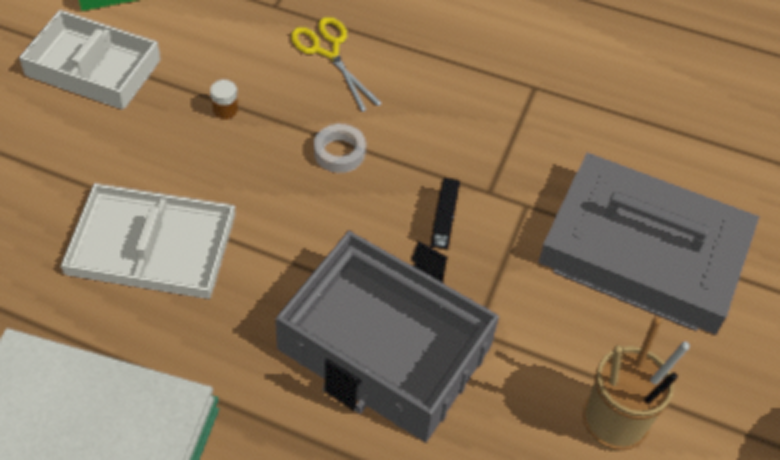

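View pics/sd1.png

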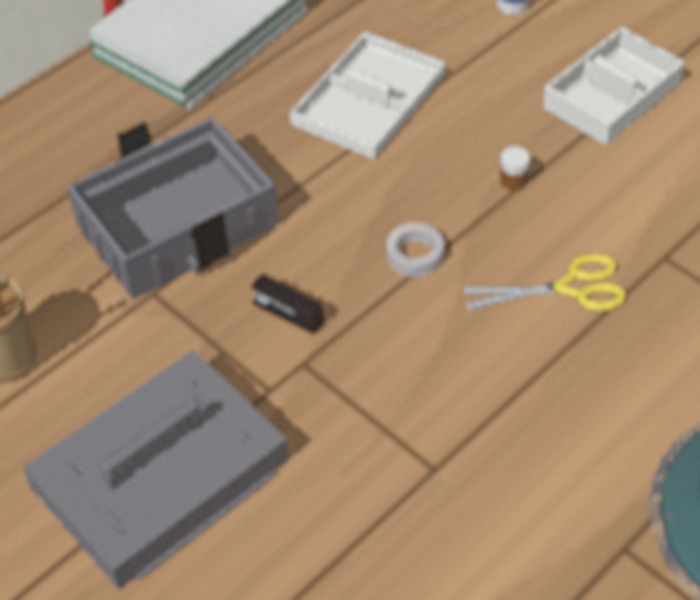

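```bash
cat > m.py <<'E'
from h import *
from scipy.optimize import least_squares
import pickle
fs=grab('scene');fd=grab('side'); 
S=lambda L:[(160+x/2,150+y/2) for x,y in L]; D=lambda L:[(170+x/2.5,170+y/2.5) for x,y in L]
def rect(name,z,a,b,s,d):
    A=np.array([onz(fs,*p,z)[:2] for p in S(s)]);B=np.array([onz(fd,*p,z)[:2] for p in D(d)])
    for n,Q in(('scene',A),('side',B)):
        print(name,n,'ctr',Q.mean(0).round(4),'edges mm',[round(1000*np.linalg.norm(Q[i]-Q[(i+1)%4])) for i in range(4)],'dirs',[round(float(np.degrees(np.arctan2(*(Q[(i+1)%4]-Q[i])[::-1]))),1) for i in range(4)])
rect('deep',.034,88,136,[(62,12),(159,44),(123,90),(22,56)],[(622,30),(685,70),(608,118),(545,90)])
rect('shal',.02,108,156,[(96,185),(234,205),(211,286),(66,264)],[(368,34),(445,68),(374,145),(292,112)])
rect('box',.062,124,172,[(350,235),(497,318),(432,410),(278,320)],[(212,120),(276,186),(130,258),(70,190)])
rect('lid',.036,144,187,[(590,156),(756,214),(722,310),(548,245)],[(193,352),(287,440),(118,562),(27,470)])
def pt(n,z,s,d): print(n,[onz(fs,*p,z)[:2].round(4) for p in S(s)],[onz(fd,*p,z)[:2].round(4) for p in D(d)])
pt('stap',.03,[(450,180),(441,246)],[(320,320),(258,284)])
pt('jar',.037,[(224,90)],[(515,157)])
pt('pencup',.09,[(633,372)],[(-5,310)])
print('glue',onz(fs,142,222,.05),onz(fd,375,162,.05))
E
python3 m.py
```

```text
deep scene ctr [ 0.4412 -0.3168] edges mm [135, 81, 136, 83] dirs [90.1, -1.2, -89.4, 178.0]
deep side ctr [ 0.4335 -0.3176] edges mm [93, 119, 78, 137] dirs [175.9, 82.8, 8.8, -90.0]
shal scene ctr [ 0.6351 -0.1277] edges mm [153, 103, 152, 103] dirs [103.9, 13.7, -76.0, -166.0]
shal side ctr [ 0.6287 -0.1295] edges mm [106, 145, 105, 153] dirs [-170.6, 100.7, 13.8, -78.6]
box scene ctr [0.6523 0.1425] edges mm [166, 115, 166, 119] dirs [79.2, -11.8, -99.4, 168.3]
box side ctr [0.6402 0.1412] edges mm [121, 165, 116, 167] dirs [170.9, 78.4, -7.8, -99.8]
lid scene ctr [0.4293 0.3481] edges mm [178, 131, 176, 131] dirs [88.2, -4.4, -91.6, 176.3]
lid side ctr [0.4246 0.3451] edges mm [134, 179, 128, 183] dirs [177.4, 85.1, -0.5, -92.7]
stap [array([0.4492, 0.1351]), array([0.5334, 0.1553])] [array([0.43  , 0.1413]), array([0.5058, 0.1518])]
jar [array([ 0.4369, -0.1427])] [array([ 0.4315, -0.1449])]
pencup [array([0.6309, 0.364 ])] [array([0.6181, 0.3667])]
glue [ 0.63116339 -0.35747466  0.05      ] [ 0.61395054 -0.3530845   0.05      ]
```

>>> {"api": "carry_out", "payload": {
  "commands": [
    [[0, 0, 0, 0, 0, 5, 9], [0, 0, 0, 0, 0, 5, 9], [0, 0, -0.1, 8, 10, 5, 7], [0, 0, -0.2, 16, 20, 5, 5], [0, 0, -0.29, 25.2, 30.6, 5, 5], [0, 0, -0.29, 25.2, 30.6, 5, 5], [0, 0, -0.29, 25.2, 30.6, 5, 5], [0, 0, -0.29, 25.2, 30.6, 5, 5], [0, 0, -0.29, 25.2, 30.6, 5, 5], [0, 0, -0.29, 25.2, 30.6, 5, 5], [0, 0, -0.29, 25.2, 30.6, 5, 5], [0, 0, -0.29, 25.2, 30.6, 5, 5], [0, 0, -0.29, 25.2, 30.6, 5, 5]]
  ],
  "squeeze": 25
}}

```text
clock: 1.55
position: [0.4367, -0.3183, 0.2645]
orientation: [0.0, 1.0, -0.001, -0.0]
ft_force: [-0.7, -1.0, 0.6]
finger_gap: 0.05
```

Run:
```python
from h import *
f=grab('wrist','w1'); s=robot.observe(); print(s['position'].round(4),rot(s['orientation']).as_matrix().round(3),s['joint_pos'].round(2),s['finger_gap'])
print(proj(f,[[.438,-.317,.042]]).round(),'campos',f['position'])
```

```text
[ 0.4365 -0.3185  0.2645] [[ 1.    -0.003 -0.001]
 [-0.003 -1.    -0.001]
 [-0.001  0.001 -1.   ]] [ 0.7   0.24 -0.15  1.81  0.04  1.09 -1.04] 0.05048155451154603
[[317. 201.]] campos [ 0.51710257 -0.31866529  0.43453625]
```

View pics/w1.png

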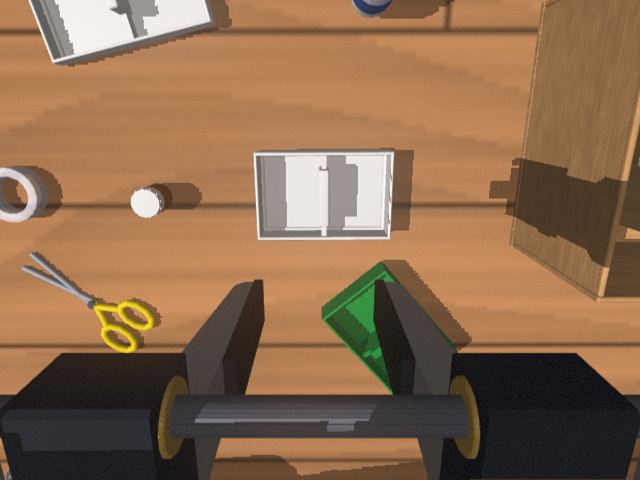

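Wrist view (picture 5): the deep tray's top rectangle is about (254–393, 151–240), its grip runs from (324,165) to (324,235), and the jar cap is at (147,202).

Run:
```python
from h import *
f=grab('wrist')
print('grip',onz(f,323.7,166,.042).round(4),onz(f,323.7,235,.042).round(4))
c=np.array([onz(f,*p,.034)[:2] for p in [(254,151),(393,151),(391.5,240),(257.5,240)]]);print(c.round(4),c.mean(0).round(4))
print('jar',onz(f,147,202,.038).round(4)); print('shal corner bottom', onz(f,58,63,.0), onz(f,213,22,0))
```

```text
grip [ 0.4719 -0.324   0.042 ] [ 0.4035 -0.324   0.042 ]
[[ 0.4856 -0.2572]
 [ 0.485  -0.3908]
 [ 0.3956 -0.3935]
 [ 0.3962 -0.2564]] [ 0.4406 -0.3245]
jar [ 0.437  -0.1499  0.038 ]
shal corner bottom [ 0.56870435 -0.06323484  0.        ] [ 0.60447446 -0.21851947  0.        ]
```

>>> {"api": "carry_out", "payload": {
  "commands": [
    [[0, 0, 0, 0.3, -0.4, -4, 5], [0, 0, 0, 0.3, -0.4, -8, 5], [0, 0, 0, 0.3, -0.4, -12, 5], [0, 0, 0, 0.3, -0.4, -16, 5], [0, 0, 0, 0.3, -0.4, -16, 5], [0, 0, 0, 0.3, -0.4, -16, 5], [0, 0, 0, 0.3, -0.4, -16, 5]]
  ]
}}

```text
clock: 2.35
position: [0.4418, -0.3223, 0.1068]
orientation: [0.001, 1.0, -0.001, 0.002]
ft_force: [0.6, 0.7, 0.8]
finger_gap: 0.0504
```

Run:
```python
from h import *
f=grab('wrist','w2'); s=robot.observe(); print(s['position'].round(4)); 
print(proj(f,[s['position'],[.440,-.3243,.042]]).round())
```

```text
[ 0.442  -0.3222  0.107 ]
[[318. 301.]
 [321. 258.]]
```

View pics/w2.png

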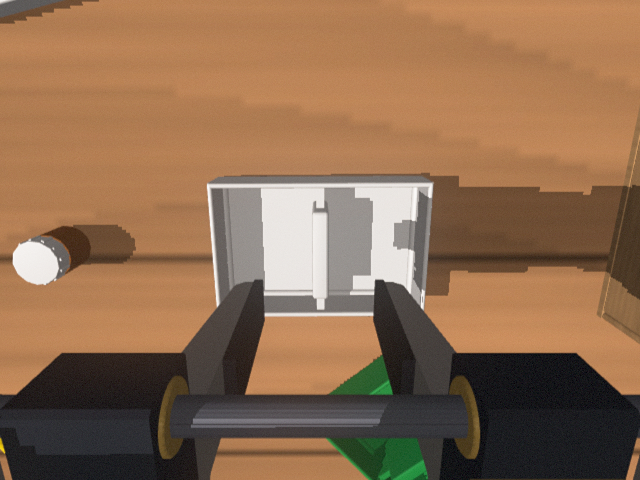

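Run:
```python
from h import *
f=grab('wrist')
print('grip',onz(f,320.5,208,.042).round(4),onz(f,320.5,298,.042).round(4))
c=np.array([onz(f,*p,.034)[:2] for p in [(208,184),(433,184),(424,316),(218,316)]]);print(c.round(4),c.mean(0).round(4))
print('jar',onz(f,40,262,.038).round(4),robot.observe()['position'])
```

```text
grip [ 0.4712 -0.3239  0.042 ] [ 0.4137 -0.3239  0.042 ]
[[ 0.4843 -0.2569]
 [ 0.4839 -0.3912]
 [ 0.3969 -0.3919]
 [ 0.3974 -0.2567]] [ 0.4406 -0.3242]
jar [ 0.4367 -0.1502  0.038 ] [ 0.44192065 -0.32205298  0.10690232]
```

>>> {"api": "carry_out", "payload": {
  "commands": [
    [[0, 0, 0, -0.1, -0.2, -3, 5], [0, 0, 0, -0.1, -0.2, -6, 5], [0, 0, 0, -0.1, -0.2, -8, 5], [0, 0, 0, -0.1, -0.2, -9.1, 5], [0, 0, 0, -0.1, -0.2, -9.1, 5], [0, 0, 0, -0.1, -0.2, -9.1, 5], [0, 0, 0, -0.1, -0.2, -9.1, 0], [0, 0, 0, -0.1, -0.2, -9.1, 0], [0, 0, 0, -0.1, -0.2, -9.1, 0], [0, 0, 0, -0.1, -0.2, -9.1, 0], [0, 0, 0, -0.1, -0.2, -9.1, 0], [0, 0, 0, -0.1, -0.2, -9.1, 0], [0, 0, 0, -0.1, -0.2, -9.1, 0], [0, 0, 0, -0.1, -0.2, -8.1, 0], [0, 0, 0, -0.1, -0.2, -6.1, 0], [0, 0, 0, -0.1, -0.2, -3, 0], [0, 0, 0, -0.1, -0.2, 1, 0], [0, 0, 0, -0.1, -0.2, 4, 0], [0, 0, 0, -0.1, -0.2, 4, 0]]
  ],
  "squeeze": 25
}}

```text
clock: 4.35
position: [0.4422, -0.3244, 0.1494]
orientation: [0.002, 1.0, -0.0, 0.004]
ft_force: [-0.2, -0.2, -2.2]
finger_gap: 0.01
```

>>> {"api": "carry_out", "payload": {
  "commands": [
    [[0, 0, 0, 0.5, 2, 2, 0], [0, 0, 0, 1, 5, 4, 0], [0, 0, 0, 1, 9, 5, 0], [0, 0, -0.02, 1, 13, 5, 0], [0, 0, -0.04, 1, 17, 5, 0], [0, 0, -0.06, 1, 21, 5, 0], [0, 0, -0.08, 1, 25, 5, 0], [0, 0, -0.1, 2, 29, 5, 0], [0, 0, -0.13, 2, 33, 5, 0], [0, 0, -0.15, 3, 37, 5, 0], [0, 0, -0.17, 3, 41, 5, 0], [0, 0, -0.183, 4, 44, 5, 0], [0, 0, -0.183, 4, 46, 5, 0], [0, 0, -0.183, 4, 46.5, 5, 0], [0, 0, -0.183, 4, 46.5, 5, 0], [0, 0, -0.183, 4, 46.5, 5, 0], [0, 0, -0.183, 4, 46.5, 5, 0]]
  ]
}}

```text
clock: 6.05
position: [0.4796, 0.1404, 0.1944]
orientation: [0.0, 0.996, -0.093, -0.0]
ft_force: [0.2, -0.8, -2.3]
finger_gap: 0.0099
```

Run:
```python
from h import *
f=grab('wrist','w3'); s=robot.observe(); print(s['position'].round(4),rot(s['orientation']).as_matrix().round(3));
```

```text
[0.4797 0.1406 0.1945] [[ 0.983 -0.184 -0.   ]
 [-0.184 -0.983 -0.001]
 [-0.     0.001 -1.   ]]
```

View pics/w3.png

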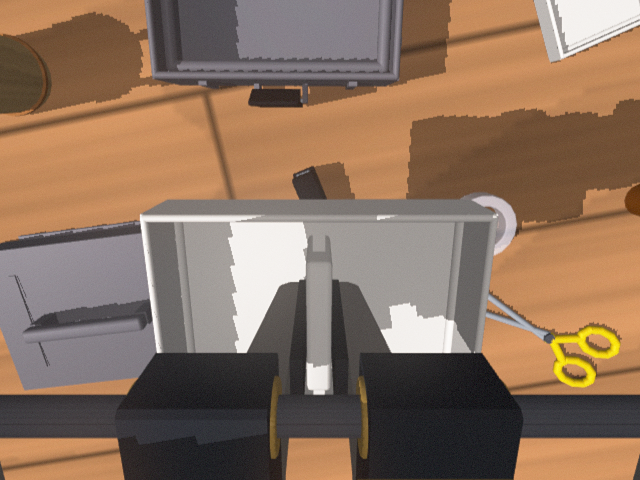

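Picture 7: the tray is held level and square. The box rim's near edge runs from (153,78) to (398,79), so box yaw ≈ tool yaw. I'll back off to see the whole box.

>>> {"api": "carry_out", "payload": {
  "commands": [
    [[0, 0, 0, -1, 0.2, 2, 0], [0, 0, 0, -3, 0.5, 4, 0], [0, 0, 0, -5, 0.8, 7, 0], [0, 0, 0, -6, 1, 10, 0], [0, 0, 0, -6, 1, 10, 0], [0, 0, 0, -6, 1, 10, 0], [0, 0, 0, -6, 1, 10, 0]]
  ]
}}

```text
clock: 6.8
position: [0.4194, 0.1512, 0.2934]
orientation: [0.0, 0.996, -0.092, -0.001]
ft_force: [-0.3, -0.2, -2.3]
finger_gap: 0.0096
```

Run:
```python
from h import *
f=grab('wrist','w4'); s=robot.observe(); print(s['position'].round(4),rot(s['orientation']).as_matrix().round(3));
```

```text
[0.4194 0.1513 0.2932] [[ 0.983 -0.183 -0.002]
 [-0.183 -0.983 -0.001]
 [-0.002  0.001 -1.   ]]
```

View pics/w4.png

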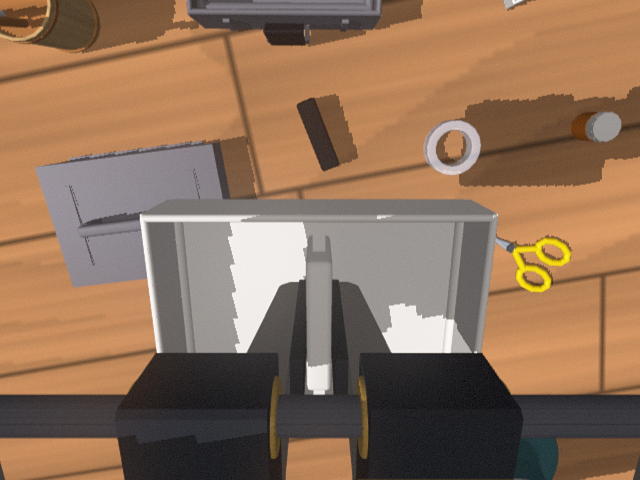

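Picture 8: the box is cut off at the top, but the stapler's top outline is visible: (299,102), (313,98), (338,165), (325,170). I'll move forward so the whole box is in view.

>>> {"api": "carry_out", "payload": {
  "commands": [
    [[0, 0, 0, 2, -0.4, 0, 0], [0, 0, 0, 5, -0.9, 0, 0], [0, 0, 0, 8, -1.5, 0, 0], [0, 0, 0, 11, -2, 0, 0], [0, 0, 0, 14, -2.6, 0, 0], [0, 0, 0, 14, -2.6, 0, 0], [0, 0, 0, 14, -2.6, 0, 0], [0, 0, 0, 14, -2.6, 0, 0]]
  ]
}}

```text
clock: 7.65
position: [0.5586, 0.1264, 0.2936]
orientation: [0.0, 0.996, -0.091, -0.001]
ft_force: [-0.9, 0.3, -1.6]
finger_gap: 0.0097
```

Run:
```python
from h import *
f=grab('wrist','w5'); s=robot.observe(); print(s['position'].round(4),rot(s['orientation']).as_matrix().round(3)); 
a=f['pixels'][10:210,170:470,::-1]; cv2.imwrite('pics/w5c.png',cv2.resize(a,None,fx=2.5,fy=2.5,interpolation=cv2.INTER_CUBIC))
```

```text
[0.5587 0.1265 0.2941] [[ 0.983 -0.181 -0.001]
 [-0.181 -0.983 -0.   ]
 [-0.001  0.    -1.   ]]
```

View pics/w5c.png

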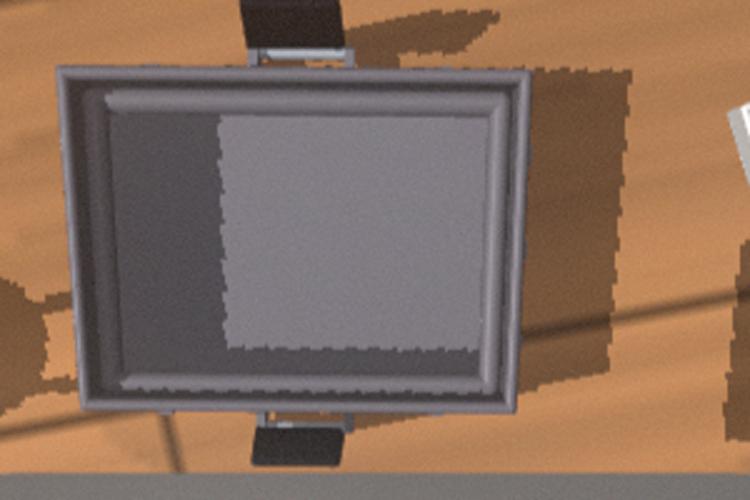

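```bash
cat >> h.py <<'E'
def tcp(): 
    s=robot.observe(); return s['position'],rot(s['orientation'])
E
python3 - <<'E'
from h import *
f=grab('wrist'); p,r=tcp()
q=r.inv().apply(f['position']-p); rr=r.inv()*rot(f['orientation']); print('cam in tcp',q.round(4),rr.as_matrix().round(4))
ang=lambda d: np.degrees(np.arctan2(d[1],d[0])).round(2)
for nm,L in (('out',[(57,66),(531,69),(518,412),(81,411)]),('in',[(69,80),(521,83),(512,402),(87,402)])):
    c=np.array([onz(f,170+x/2.5,10+y/2.5,.062)[:2] for x,y in L])
    print(nm,c.mean(0).round(4),[np.linalg.norm(c[i]-c[i-1]).round(4) for i in range(4)],[ang(c[i-1]-c[i]) for i in range(4)])
print('tool yaw',ang(r.as_matrix()[:,0]),p)
# tray in hand
t=np.array([onz(f,*P,p[2]+.034-.016)[:2] for P in [(142,216),(497,216)]]); print('tray far edge in tool', r.inv().apply(np.c_[t,[p[2]]*2]-p).round(4))
# stapler from w4
g=dict(f); p4=np.array([.4194,.1513,.2932]); r4=R.from_matrix([[.983,-.183,-.002],[-.183,-.983,-.001],[-.002,.001,-1]])
g['position']=p4+r4.apply(q); o=(r4*rr).as_quat(); g['orientation']=[o[3],o[0],o[1],o[2]]
c=np.array([onz(g,*P,.032)[:2] for P in [(299,102),(313,98),(338,165),(325,170)]]); print('stapler',c.round(4),c.mean(0).round(4),ang(c[1]-c[2]),ang(c[0]-c[3]))
E
```

```text
cam in tcp [ 0.0803  0.0002 -0.1696] [[-1.100e-03 -9.592e-01 -2.828e-01]
 [ 1.000e+00 -1.100e-03  1.000e-04]
 [-4.000e-04 -2.828e-01  9.592e-01]]
out [0.6495 0.1377] [np.float64(0.1232), np.float64(0.1698), np.float64(0.1227), np.float64(0.1714)] [np.float64(168.88), np.float64(79.17), np.float64(-10.35), np.float64(-100.64)]
in [0.649  0.1376] [np.float64(0.1151), np.float64(0.1625), np.float64(0.1142), np.float64(0.1663)] [np.float64(168.2), np.float64(79.15), np.float64(-9.89), np.float64(-100.51)]
tool yaw -10.44 [0.55881948 0.12648526 0.29442184]
tray far edge in tool [[ 0.0441 -0.067  -0.    ]
 [ 0.044   0.0682 -0.    ]]
stapler [[0.5152 0.1526]
 [0.5163 0.1381]
 [0.4464 0.1249]
 [0.4438 0.1392]] [0.4804 0.1387] 10.7 10.65
```

>>> {"api": "carry_out", "payload": {
  "commands": [
    [[0, 0, -0.004, 3, 0.4, 0, 0], [0, 0, -0.004, 6, 0.7, -2, 0], [0, 0, -0.004, 9.05, 1.1, -5, 0], [0, 0, -0.004, 9.05, 1.1, -9, 0], [0, 0, -0.004, 9.05, 1.1, -13, 0], [0, 0, -0.004, 9.05, 1.1, -17, 0], [0, 0, -0.004, 9.05, 1.1, -17.5, 0], [0, 0, -0.004, 9.05, 1.1, -17.5, 0], [0, 0, -0.004, 9.05, 1.1, -17.5, 0], [0, 0, -0.004, 9.05, 1.1, -17.5, 0], [0, 0, -0.004, 9.05, 1.1, -17.5, 0]]
  ]
}}

```text
clock: 8.85
position: [0.6513, 0.1374, 0.1218]
orientation: [-0.0, 0.996, -0.094, 0.002]
ft_force: [0.4, -0.1, -1.3]
finger_gap: 0.0101
```

Run:
```python
from h import *
p,r=tcp(); print(p.round(4), r.as_matrix()[:,0].round(4), r.as_matrix()[:,2].round(4))
```

```text
[0.6513 0.1374 0.1218] [ 0.9825 -0.1862  0.0031] [ 3.3e-03  6.0e-04 -1.0e+00]
```

>>> {"api": "carry_out", "payload": {
  "commands": [
    [[0, 0, 0, -0.2, 0, -2, 0], [0, 0, 0, -0.2, 0, -4, 0], [0, 0, 0, -0.2, 0, -5, 0], [0, 0, 0, -0.2, 0, -6, 0], [0, 0, 0, -0.2, 0, -7, 0], [0, 0, 0, -0.2, 0, -8, 0], [0, 0, 0, -0.2, 0, -9, 0], [0, 0, 0, -0.2, 0, -9.6, 0], [0, 0, 0, -0.2, 0, -9.9, 0], [0, 0, 0, -0.2, 0, -10, 0], [0, 0, 0, -0.2, 0, -10, 0]]
  ]
}}

```text
clock: 9.95
position: [0.6484, 0.1372, 0.0198]
orientation: [-0.0, 0.996, -0.093, 0.0]
ft_force: [-0.0, -0.1, -1.1]
finger_gap: 0.01
```

>>> {"api": "carry_out", "payload": {
  "commands": [
    [[0, 0, 0, 0, 0, 0, 3], [0, 0, 0, 0, 0, 0, 3], [0, 0, 0, 0, 0, 0, 3], [0, 0, 0, 0, 0, 0, 3], [0, 0, 0, 0, 0, 2, 3], [0, 0, 0, 0, 0, 5, 3], [0, 0, 0, 0, 0, 9, 3], [0, 0, 0, 0, 0, 13, 3], [0, 0, 0, 0, 0, 17, 5], [0, 0, 0.1, -2, -4, 18, 5], [0, 0, 0.2, -4, -8, 18, 5], [0, 0, 0.3, -6, -12, 18, 5], [0, 0, 0.4, -9, -16, 18, 5], [0, 0, 0.5, -12, -20, 18, 5], [0, 0, 0.6, -15, -23, 16, 5], [0, 0, 0.7, -18, -26, 14, 5], [0, 0, 0.8, -21.2, -28.7, 12, 5], [0, 0, 0.9, -21.2, -28.7, 11, 5], [0, 0, 1.05, -21.2, -28.7, 10, 5]]
  ]
}}

```text
clock: 11.85
position: [0.4351, -0.1513, 0.1194]
orientation: [0.0, 0.908, 0.419, -0.0]
ft_force: [0.6, 0.6, 0.3]
finger_gap: 0.0494
```

Run:
```python
from h import *
p,r=tcp(); print(p.round(4), np.degrees(np.arctan2(*r.as_matrix()[[1,0],0])))
```

```text
[ 0.4351 -0.1513  0.1194] 49.55330217373817
```

>>> {"api": "carry_out", "payload": {
  "commands": [
    [[0, 0, 0, 0.15, 0.1, -3, 5], [0, 0, 0, 0.15, 0.1, -6, 5], [0, 0, 0, 0.15, 0.1, -9, 5], [0, 0, 0, 0.15, 0.1, -10.5, 5], [0, 0, 0, 0.15, 0.1, -11.1, 5], [0, 0, 0, 0.15, 0.1, -11.1, 5], [0, 0, 0, 0.15, 0.1, -11.1, 5], [0, 0, 0, 0.15, 0.1, -11.1, 2], [0, 0, 0, 0.15, 0.1, -11.1, 2], [0, 0, 0, 0.15, 0.1, -11.1, 2], [0, 0, 0, 0.15, 0.1, -11.1, 2], [0, 0, 0, 0.15, 0.1, -11.1, 2], [0, 0, 0, 0.15, 0.1, -10, 2], [0, 0, 0, 0.15, 0.1, -8, 2], [0, 0, 0, 0.15, 0.1, -5, 2], [0, 0, 0, 0.15, 0.1, -1, 2], [0, 0, 0, 0.15, 0.1, 3, 2], [0, 0, 0, 0.15, 0.1, 3, 2]]
  ],
  "squeeze": 12
}}

```text
clock: 13.65
position: [0.441, -0.1498, 0.1547]
orientation: [0.004, 0.908, 0.418, 0.003]
ft_force: [0.5, 0.3, -0.4]
finger_gap: 0.0288
```

Run:
```python
from h import *
f=grab('wrist','w6'); p,r=tcp(); print(p.round(4), np.degrees(np.arctan2(*r.as_matrix()[[1,0],0])),robot.observe()['finger_gap'])
a=cv2.imread('pics/w6.png')[220:480,200:440]; cv2.imwrite('pics/w6c.png',cv2.resize(a,None,fx=1.5,fy=1.5))
```

```text
[ 0.4393 -0.1496  0.1523] 49.406680348699204 0.029220487090495087
```

View pics/w6c.png

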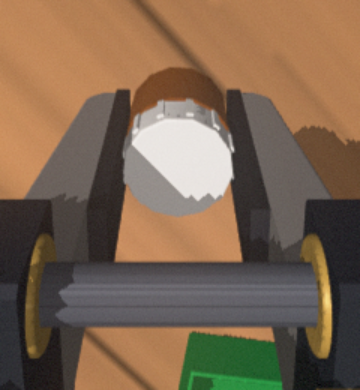

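>>> {"api": "carry_out", "payload": {
  "commands": [
    [[0, 0, 0.05, 2, 3, 1, 2], [0, 0, 0.1, 4, 6, 1, 2], [0, 0, 0.15, 6, 9, 1, 2], [0, 0, 0.2, 9, 12, 1, 2], [0, 0, 0.27, 12, 15, 1, 2], [0, 0, 0.34, 15, 18.5, 1, 2], [0, 0, 0.41, 18, 22, 1, 2], [0, 0, 0.48, 20.2, 25.4, 1, 2], [0, 0, 0.522, 20.2, 25.4, 0, 2], [0, 0, 0.522, 20.2, 25.4, -2, 2], [0, 0, 0.522, 20.2, 25.4, -2, 2], [0, 0, 0.522, 20.2, 25.4, -2, 2], [0, 0, 0.522, 20.2, 25.4, -2, 2]]
  ]
}}

```text
clock: 15.0
position: [0.6399, 0.1049, 0.13]
orientation: [0.0, 0.77, 0.638, 0.0]
ft_force: [-0.0, -0.1, -0.3]
finger_gap: 0.029
```

Run:
```python
from h import *
f=grab('wrist','w7'); p,r=tcp(); print(p.round(4), np.degrees(np.arctan2(*r.as_matrix()[[1,0],0])),robot.observe()['finger_gap'],proj(f,[p+[0,0,.03]]))
```

```text
[0.64   0.1049 0.1303] 79.31577306156507 0.0289424918613692 [[317.55401444 333.39551041]]
```

View pics/w7.png

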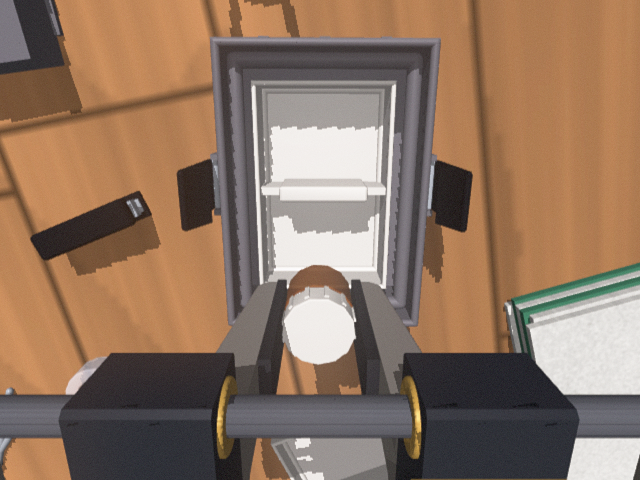

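Picture 11: the deep tray sits square in the well. The jar hangs upright in the gripper at (320,325), about 3 mm to the left of the box's centreline. I'll correct for that and lower it.

>>> {"api": "carry_out", "payload": {
  "commands": [
    [[0, 0, 0, 0.3, 0, -2, 2], [0, 0, 0, 0.3, 0, -4, 2], [0, 0, 0, 0.3, 0, -6, 2], [0, 0, 0, 0.3, 0, -8, 2], [0, 0, 0, 0.3, 0, -9.5, 2], [0, 0, 0, 0.3, 0, -10.5, 2], [0, 0, 0, 0.3, 0, -11, 2], [0, 0, 0, 0.3, 0, -11.4, 2], [0, 0, 0, 0.3, 0, -11.4, 2], [0, 0, 0, 0.3, 0, -11.4, 2], [0, 0, 0, 0.3, 0, -11.4, 3.9], [0, 0, 0, 0.3, 0, -11.4, 3.9], [0, 0, 0, 0.3, 0, -11.4, 3.9], [0, 0, 0, 0.3, 0, -11.4, 3.9], [0, 0, 0, 0.3, 0, -10, 3.9], [0, 0, 0, 0.3, 0, -7, 3.9], [0, 0, 0, 0.3, 0, -3, 3.9], [0, 0, 0, 0.3, 0, 2, 3.9], [0, 0, 0, 0.3, 0, 6, 5]]
  ]
}}

```text
clock: 16.95
position: [0.6431, 0.1057, 0.1935]
orientation: [0.001, 0.77, 0.639, 0.001]
ft_force: [0.6, -0.0, -0.4]
finger_gap: 0.0449
```

>>> {"api": "carry_out", "payload": {
  "commands": [
    [[0, 0, -0.1, 0, -2, 1, 6], [0, 0, -0.2, 0, -5, 1, 6], [0, 0, -0.3, 0, -9, 1, 6], [0, 0, -0.4, 0, -13, 1, 6], [0, 0, -0.5, 0, -17, 0, 6], [0, 0, -0.6, 0, -20, -2, 6], [0, 0, -0.7, -0.8, -23.8, -4, 6], [0, 0, -0.8, -0.8, -23.8, -5, 6], [0, 0, -0.9, -0.8, -23.8, -6, 6], [0, 0, -1.05, -0.8, -23.8, -6, 6], [0, 0, -1.157, -0.8, -23.8, -6, 6], [0, 0, -1.157, -0.8, -23.8, -6, 6], [0, 0, -1.157, -0.8, -23.8, -6, 6], [0, 0, -1.157, -0.8, -23.8, -6, 6]]
  ]
}}

```text
clock: 18.35
position: [0.6348, -0.1328, 0.1301]
orientation: [-0.0, 0.993, 0.115, 0.0]
ft_force: [-0.2, -0.5, -0.4]
finger_gap: 0.0599
```

Run:
```python
from h import *
f=grab('wrist','w8'); p,r=tcp(); print(p.round(4), np.degrees(np.arctan2(*r.as_matrix()[[1,0],0])))
```

```text
[ 0.6348 -0.1328  0.1299] 13.132858960982892
```

View pics/w8.png

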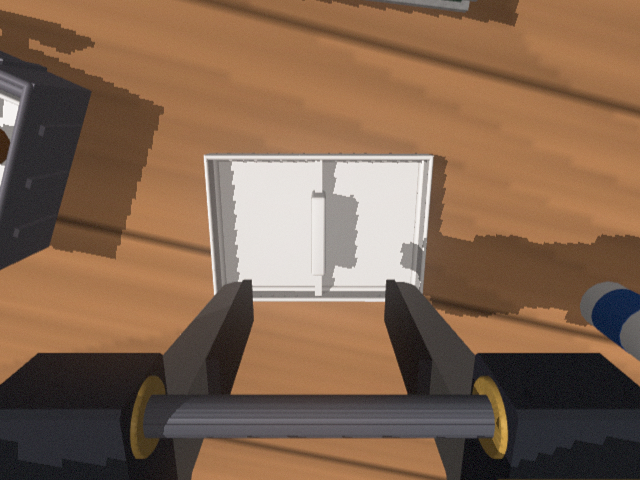

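Picture 12: the shallow tray's top corners are (205,156), (433,156), (422,300) and (214,300), square to the tool, with the grip at u≈318.5, v 192–275. The glue bottle stands at (610,310).

Run:
```python
from h import *
f=grab('wrist'); p,r=tcp()
a=np.array([onz(f,318.5,192,.034),onz(f,318.5,275,.034)]);print(a.round(4),a.mean(0).round(4))
c=np.array([onz(f,*P,.02) for P in [(205,156),(433,156),(422,299),(214,299)]]);print(c.mean(0).round(4),[np.linalg.norm(c[i]-c[i-1]).round(4) for i in range(4)])
print('in tool',r.inv().apply(c.mean(0)-p).round(4),r.inv().apply(a.mean(0)-p).round(4)); print('glue',onz(f,605,305,.08))
```

```text
[[ 0.6669 -0.1258  0.034 ]
 [ 0.6101 -0.139   0.034 ]] [ 0.6385 -0.1324  0.034 ]
[ 0.6372 -0.1327  0.02  ] [np.float64(0.1052), np.float64(0.1538), np.float64(0.1052), np.float64(0.1554)]
in tool [0.0024 0.0003 0.1098] [0.0038 0.0003 0.0958]
glue [ 0.64759519 -0.30364952  0.08      ]
```

>>> {"api": "carry_out", "payload": {
  "commands": [
    [[0, 0, 0, 0.3, 0, -3, 5], [0, 0, 0, 0.3, 0, -6, 5], [0, 0, 0, 0.3, 0, -9, 5], [0, 0, 0, 0.3, 0, -11, 5], [0, 0, 0, 0.3, 0, -12.1, 5], [0, 0, 0, 0.3, 0, -12.1, 5], [0, 0, 0, 0.3, 0, -12.1, 5], [0, 0, 0, 0.3, 0, -12.1, 0], [0, 0, 0, 0.3, 0, -12.1, 0], [0, 0, 0, 0.3, 0, -12.1, 0], [0, 0, 0, 0.3, 0, -12.1, 0], [0, 0, 0, 0.3, 0, -12.1, 0], [0, 0, 0, 0.3, 0, -12.1, 0], [0, 0, 0, 0.3, 0, -11.4, 0], [0, 0, 0, 0.3, 0, -9, 0], [0, 0, 0, 0.3, 0, -5, 0], [0, 0, 0, 0.3, 0, -1, 0], [0, 0, 0, 0.3, 0, 3, 0], [0, 0, 0, 0.3, 0, 6, 0], [0, 0, 0, 0.3, 0, 6, 0]]
  ],
  "squeeze": 25
}}

```text
clock: 20.45
position: [0.6406, -0.1332, 0.1952]
orientation: [0.001, 0.994, 0.114, 0.004]
ft_force: [-0.2, 0.2, -0.4]
finger_gap: 0.0094
```

Run:
```python
from h import *
f=grab('wrist','w9'); p,r=tcp(); print(p.round(4), r.as_matrix().round(3))
# find tray far edge columns/rows: white mask top edge
g=f['pixels'].min(2).astype(int)
for u in (180,250,318,400,450): 
    c=np.where(g[:340,u]>140)[0]; print(u,c[:1], end=' ')
for v in (220,240):
    c=np.where(g[v]>140)[0]; print(v,c[0],c[-1])
for v0 in [(205,156)]: pass
```

```text
[ 0.6389 -0.1331  0.1921] [[ 0.974  0.226  0.004]
 [ 0.226 -0.974 -0.001]
 [ 0.004  0.002 -1.   ]]
180 [6] 250 [0] 318 [0] 400 [0] 450 [0] 220 125 511
240 128 508
```

>>> {"api": "carry_out", "payload": {
  "commands": [
    [[0, 0, 0, 0, 2, 0, 0], [0, 0, -0.04, 0, 5, 0, 0], [0, 0, -0.09, 0, 9, 0, 0], [0, 0, -0.14, 0, 13, 0, 0], [0, 0, -0.2, 0, 17, 0, 0], [0, 0, -0.26, 0.5, 21, 0, 0], [0, 0, -0.33, 1, 24.5, 0, 0], [0, 0, -0.4, 1, 27.1, 0, 0], [0, 0, -0.415, 1, 27.1, -2, 0], [0, 0, -0.415, 1, 27.1, -4, 0], [0, 0, -0.415, 1, 27.1, -4, 0], [0, 0, -0.415, 1, 27.1, -4, 0], [0, 0, -0.415, 1, 27.1, -4, 0]]
  ]
}}

```text
clock: 21.8
position: [0.6481, 0.1379, 0.15]
orientation: [-0.0, 0.996, -0.094, 0.0]
ft_force: [-0.2, 0.1, -2.5]
finger_gap: 0.0097
```

Run:
```python
from h import *
f=grab('wrist','w10'); p,r=tcp(); print(p.round(4), r.as_matrix().round(3),np.degrees(np.arctan2(*r.as_matrix()[[1,0],0])),robot.observe()['ft_force'])
```

```text
[0.6482 0.138  0.1504] [[ 0.982 -0.187  0.001]
 [-0.187 -0.982  0.   ]
 [ 0.001 -0.001 -1.   ]] -10.754537345888211 [ 0.74100523  0.03551914 -1.21296564]
```

View pics/w10.png

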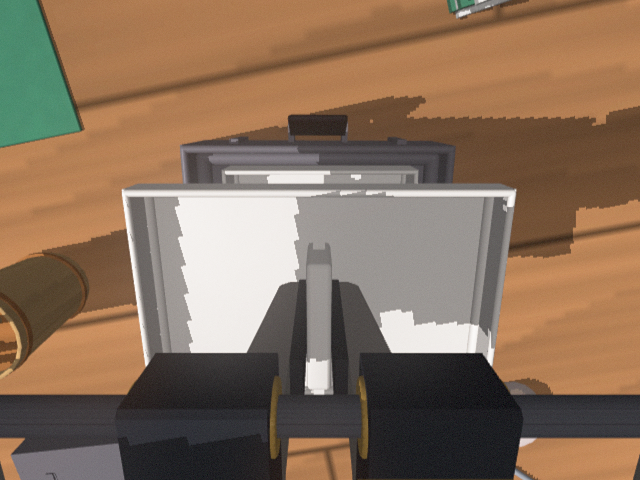

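Run:
```python
from h import *
f=grab('wrist'); p,r=tcp()
for P,z in [((124,192),p[2]+.011),((515,192),p[2]+.011),((182,147),.062),((455,147),.062)]: 
    print(r.inv().apply(onz(f,*P,z)-p).round(4)[:2])
```

```text
[ 0.0521 -0.0761]
[0.052  0.0773]
[ 0.0625 -0.0842]
[0.0624 0.0847]
```

>>> {"api": "carry_out", "payload": {
  "commands": [
    [[0, 0, 0, 0.15, 0, -2, 0], [0, 0, 0, 0.15, 0, -4, 0], [0, 0, 0, 0.15, 0, -5.5, 0], [0, 0, 0, 0.15, 0, -6.5, 0], [0, 0, 0, 0.15, 0, -7.2, 0], [0, 0, 0, 0.15, 0, -7.8, 0], [0, 0, 0, 0.15, 0, -8.4, 0], [0, 0, 0, 0.15, 0, -8.8, 0], [0, 0, 0, 0.15, 0, -9.1, 0], [0, 0, 0, 0.15, 0, -9.3, 0], [0, 0, 0, 0.15, 0, -9.3, 0], [0, 0, 0, 0.15, 0, -9.3, 0]]
  ]
}}

```text
clock: 23.1
position: [0.6494, 0.1382, 0.0568]
orientation: [-0.0, 0.996, -0.093, 0.0]
ft_force: [0.2, -0.5, -0.7]
finger_gap: 0.0099
```

>>> {"api": "carry_out", "payload": {
  "commands": [
    [[0, 0, 0, 0, 0, 0, 3], [0, 0, 0, 0, 0, 0, 3], [0, 0, 0, 0, 0, 0, 3], [0, 0, 0, 0, 0, 0, 3], [0, 0, 0, 0, 0, 2, 3], [0, 0, 0, 0, 0, 5, 3], [0, 0, 0, 0, 0, 8, 3], [0, 0, 0, -3, 0, 11, 4], [0, 0, 0.1, -6, 0, 11, 4], [0, 0, 0.2, -10, 0, 11, 4], [0, 0, 0.3, -14, 0, 11, 4], [0, 0, 0.373, -17, 0, 10, 4], [0, 0, 0.373, -17, 0, 10, 4], [0, 0, 0.373, -17, 0, 10, 4], [0, 0, 0.373, -17, 0, 10, 4], [0, 0, 0.373, -17, 0, 10, 4]]
  ]
}}

```text
clock: 24.7
position: [0.4805, 0.1382, 0.1568]
orientation: [-0.0, 0.996, 0.092, 0.0]
ft_force: [0.2, 0.7, -0.4]
finger_gap: 0.0398
```

Run:
```python
from h import *
f=grab('wrist','w11'); p,r=tcp(); print(p.round(4), np.degrees(np.arctan2(*r.as_matrix()[[1,0],0])))
m=(f['pixels'].max(2)<45).astype(np.uint8); m[350:]=0
n,l,st,ce=cv2.connectedComponentsWithStats(m)
for i in range(1,n):
    if st[i,4]>300: print(st[i],ce[i].round(1),cv2.minAreaRect(np.argwhere(l==i)[:,::-1].astype(np.float32)))
print('expected',proj(f,[[.4804,.1387,.032],[.5165,.145,.032],[.4445,.132,.032]]).round(1))
```

```text
[0.4802 0.1382 0.1567] 10.593412588610322
expected [[317.4 228.9]
 [317.9 179.9]
 [317.4 274.6]]
```

View pics/w11.png

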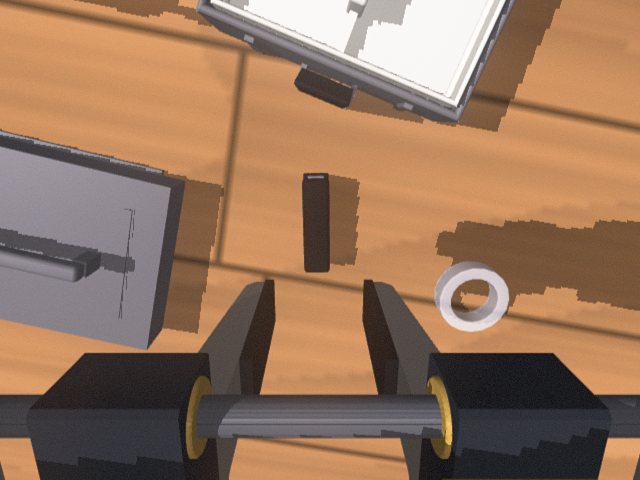

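Picture 14: the stapler (303–329, 175–272) lies straight between the jaws, within about 3 mm of where I expected it. The shallow tray looks seated in the box.

>>> {"api": "carry_out", "payload": {
  "commands": [
    [[0, 0, 0, 0.2, 0, -4, 4], [0, 0, 0, 0.2, 0, -8, 4], [0, 0, 0, 0.2, 0, -12, 4], [0, 0, 0, 0.2, 0, -14, 4], [0, 0, 0, 0.2, 0, -14.9, 4], [0, 0, 0, 0.2, 0, -14.9, 4], [0, 0, 0, 0.2, 0, -14.9, 4], [0, 0, 0, 0.2, 0, -14.9, 1], [0, 0, 0, 0.2, 0, -14.9, 1], [0, 0, 0, 0.2, 0, -14.9, 1], [0, 0, 0, 0.2, 0, -14.9, 1], [0, 0, 0, 0.2, 0, -14.9, 1], [0, 0, 0, 0.2, 0, -14, 1], [0, 0, 0, 0.2, 0, -12, 1], [0, 0, 0, 0.2, 0, -8, 1], [0, 0, 0, 0.2, 0, -4, 1], [0, 0, 0, 0.2, 0, 0, 1], [0, 0, 0, 0.2, 0, 2, 1], [0, 0, 0, 0.2, 0, 2, 1]]
  ],
  "squeeze": 20
}}

```text
clock: 26.65
position: [0.4829, 0.1386, 0.1798]
orientation: [-0.0, 0.996, 0.093, 0.003]
ft_force: [0.4, -0.1, -1.7]
finger_gap: 0.0197
```

>>> {"api": "carry_out", "payload": {
  "commands": [
    [[0, 0, -0.06, 2, -0.5, 0, 1], [0, 0, -0.13, 5, -1.2, 0, 1], [0, 0, -0.2, 8, -2, 0, 1], [0, 0, -0.27, 11, -2.7, 0, 1], [0, 0, -0.33, 14, -3.4, 0, 1], [0, 0, -0.373, 16, -3.9, 0, 1], [0, 0, -0.373, 16, -3.9, -3, 1], [0, 0, -0.373, 16, -3.9, -6, 1], [0, 0, -0.373, 16, -3.9, -6, 1], [0, 0, -0.373, 16, -3.9, -6, 1], [0, 0, -0.373, 16, -3.9, -6, 1]]
  ]
}}

```text
clock: 27.75
position: [0.6418, 0.0995, 0.1177]
orientation: [-0.0, 0.996, -0.093, 0.001]
ft_force: [-0.2, 0.4, -0.6]
finger_gap: 0.0197
```

Run:
```python
from h import *
f=grab('wrist','w12'); p,r=tcp(); print(p.round(4), np.degrees(np.arctan2(*r.as_matrix()[[1,0],0])))
```

```text
[0.6421 0.0994 0.1181] -10.721174498167521
```

View pics/w12.png

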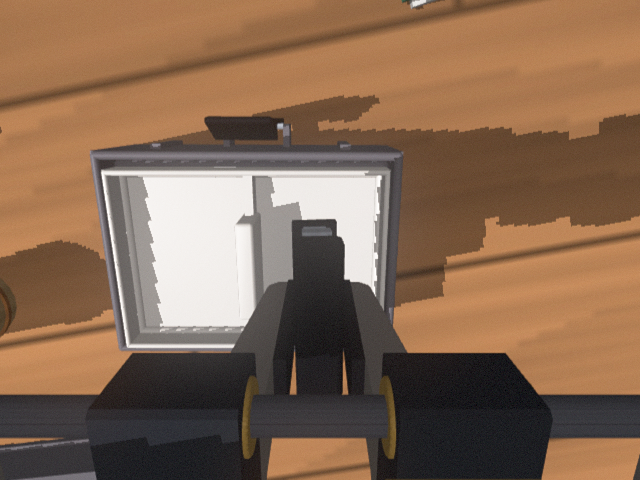

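Picture 15: the shallow tray is seated level in the mouth. The stapler is above the middle of the right-hand compartment, so I'll lower it.

>>> {"api": "carry_out", "payload": {
  "commands": [
    [[0, 0, 0, 0, 0, -2, 1], [0, 0, 0, 0, 0, -3.5, 1], [0, 0, 0, 0, 0, -4.6, 1], [0, 0, 0, 0, 0, -5.3, 1], [0, 0, 0, 0, 0, -5.8, 1], [0, 0, 0, 0, 0, -5.8, 1], [0, 0, 0, 0, 0, -5.8, 1], [0, 0, 0, 0, 0, -5.8, 2.6], [0, 0, 0, 0, 0, -5.8, 2.6], [0, 0, 0, 0, 0, -5.8, 2.6], [0, 0, 0, 0, 0, -5.8, 2.6], [0, 0, 0, 0, 0, -4, 2.6], [0, 0, 0, 0, 0, -1, 2.6], [0, 0, 0, 0, 0, 3, 2.6], [0, 0, 0, 0, 0, 7, 2.6], [0, 0, 0, 0, 0, 11, 4], [0, 0, 0, 0, 0, 14, 4], [0, 0, 0, 0, 0, 14, 4]]
  ]
}}

```text
clock: 29.6
position: [0.6437, 0.0998, 0.2622]
orientation: [-0.001, 0.996, -0.094, 0.005]
ft_force: [0.1, -0.6, 0.4]
finger_gap: 0.0402
```

Run:
```python
from h import *
f=grab('wrist','w13'); p,r=tcp(); print(p.round(4),robot.observe()['joint_pos'].round(2))
fs=grab('scene','scene2')
# lid pose: from scene via edges of known quantities; lid corners w11 already
g=dict(f); q=r.inv().apply(f['position']-p); rr=r.inv()*rot(f['orientation'])
a=np.radians(10.593); p4=np.array([.4802,.1382,.1567]); r4=R.from_matrix([[np.cos(a),np.sin(a),0],[np.sin(a),-np.cos(a),0],[0,0,-1]])
g['position']=p4+r4.apply(q); o=(r4*rr).as_quat(); g['orientation']=[o[3],o[0],o[1],o[2]]
A=onz(g,184,180,.036);B=onz(g,150,349,.036);print('lid -y corners',A.round(4),B.round(4),np.linalg.norm(A-B),np.degrees(np.arctan2(*(A-B)[[1,0]])), 'bar end',onz(g,88,262,.068))
# stapler check in w13
m=(f['pixels'].max(2)<70).astype(np.uint8); m[345:]=0
n,l,st,ce=cv2.connectedComponentsWithStats(m)
for i in range(1,n):
    if st[i,4]>250: u,v=ce[i]; print(st[i],ce[i].round(1),onz(f,u,v,.083).round(4))
print('tray/stapler exp',proj(f,[[.6425,.0997,.083],[.65,.138,.082]]).round())
```

```text
[0.6424 0.0994 0.2593] [ 0.04  0.46 -0.34  1.54  0.16  1.17 -2.09]
lid -y corners [0.5003 0.2411 0.036 ] [0.3577 0.2556 0.036 ] 0.14333509585071863 -5.781925512676735 bar end [0.43906139 0.29056279 0.068     ]
[254 122  43  13 456] [275.6 127.9] [0.7224 0.1214 0.083 ]
[314 172  17  83 334] [325.8 208.5] [0.6478 0.0929 0.083 ]
[ 244  274   54   71 1746] [268.9 307.6] [0.5647 0.1625 0.083 ]
[ 363  280   31   65 1237] [374.4 317.4] [0.5364 0.067  0.083 ]
tray/stapler exp [[319. 216.]
 [275. 215.]]
```

>>> {"api": "carry_out", "payload": {
  "commands": [
    [[0, 0, 0.13, -2, 2, 1, 5], [0, 0, 0.26, -4, 4, 1, 5], [0, 0, 0.39, -6, 6, 1, 5], [0, 0, 0.52, -8, 8, 1, 5], [0, 0, 0.65, -10, 10, 1, 5], [0, 0, 0.78, -12, 12.5, 1, 5], [0, 0, 0.91, -14, 15, 1, 5], [0, 0, 1.04, -16, 17.5, 1, 5], [0, 0, 1.17, -18, 20, 1, 5], [0, 0, 1.3, -20, 22.5, 1, 5], [0, 0, 1.43, -21.2, 24.3, 1, 5], [0, 0, 1.56, -21.2, 24.3, 1, 5], [0, 0, 1.69, -21.2, 24.3, 1, 5], [0, 0, 1.69, -21.2, 24.3, 1, 5], [0, 0, 1.69, -21.2, 24.3, 1, 5], [0, 0, 1.69, -21.2, 24.3, 1, 5]]
  ]
}}

```text
clock: 31.3
position: [0.4291, 0.3416, 0.2659]
orientation: [-0.0, 0.732, 0.682, -0.001]
ft_force: [0.9, -1.4, -0.1]
finger_gap: 0.05
```

Run:
```python
from h import *
f=grab('wrist','w14'); p,r=tcp(); print(p.round(4),np.degrees(np.arctan2(*r.as_matrix()[[1,0],0])),robot.observe()['joint_pos'].round(2))
hsv=cv2.cvtColor(f['pixels'],cv2.COLOR_RGB2HSV); m=((hsv[...,1]<60)&(hsv[...,2]>60)&(hsv[...,2]<190)).astype(np.uint8); m[345:]=0
m=cv2.morphologyEx(m,cv2.MORPH_OPEN,np.ones((5,5)))
print('exp',proj(f,[[.43,.342,.036],[.43,.342,.068]]).round())
n,l,st,ce=cv2.connectedComponentsWithStats(m)
for i in range(1,n):
    if st[i,4]>1500:
        c=cv2.findContours((l==i).astype(np.uint8),0,2)[0][0]; print(st[i],ce[i].round(1)); print(cv2.approxPolyDP(c,5,True)[:,0].tolist())
```

```text
[0.4292 0.3417 0.2662] 85.98263767201436 [-0.09  0.36 -0.8   1.76  0.28  1.14 -1.05]
exp [[319. 200.]
 [319. 207.]]
[  245    97   146   188 25633] [318.9 188.4]
[[390, 97], [245, 99], [255, 273], [263, 284], [384, 279]]
[ 483  277  137   68 3234] [543.2 301.2]
[[483, 277], [501, 299], [490, 344], [499, 344], [506, 305], [619, 317], [584, 288], [571, 287], [575, 296], [557, 285], [539, 289], [531, 282], [507, 285]]
[ 192  282   60   63 1766] [224.  317.7]
[[251, 282], [233, 287], [192, 344], [228, 344]]
[ 386  282   61   63 1764] [413.2 317.7]
[[386, 282], [409, 343], [446, 344], [404, 287]]
```

Run:
```python
from h import *
f=grab('wrist'); p,r=tcp()
im=f['pixels'].astype(int)
hsv=cv2.cvtColor(f['pixels'],cv2.COLOR_RGB2HSV); m=(hsv[...,1]<60)&(hsv[...,2]>60)&(hsv[...,2]<190)
pts={}
L,Rr,C=[],[],[]
for v in range(120,275,10):
    c=np.where(m[v,200:450])[0]+200; L.append(onz(f,c[0],v,.036)[:2]); Rr.append(onz(f,c[-1]+1,v,.036)[:2])
L=np.array(L);Rr=np.array(Rr)
for Q in (L,Rr):
    k=np.polyfit(Q[:,1],Q[:,0],1); print('edge x at y=.3417',np.polyval(k,.3417).round(4),'yaw',np.degrees(np.arctan(-k[0])).round(2))
print('far/near',[onz(f,u,v,.036).round(4) for u,v in [(318,97.5),(318,285)]])
g=cv2.cvtColor(f['pixels'],cv2.COLOR_RGB2GRAY); 
a=g[85:295,235:400]; cv2.imwrite('pics/w14c.png',cv2.resize(a,None,fx=2.6,fy=2.6,interpolation=cv2.INTER_CUBIC))
for v in range(130,260,20): print(v,g[v,295:345:2].tolist())
```

```text
edge x at y=.3417 0.3622 yaw -3.42
edge x at y=.3417 0.4982 yaw -3.52
far/near [array([0.4358, 0.4382, 0.036 ]), array([0.4224, 0.2511, 0.036 ])]
130 [121, 123, 123, 123, 125, 127, 126, 124, 120, 123, 127, 122, 127, 126, 124, 126, 123, 124, 125, 122, 119, 126, 117, 123, 122]
150 [123, 126, 126, 123, 126, 123, 120, 125, 118, 111, 129, 126, 127, 123, 114, 73, 124, 123, 125, 123, 123, 125, 124, 125, 126]
170 [119, 119, 127, 120, 123, 121, 120, 123, 120, 105, 122, 123, 121, 123, 111, 77, 123, 123, 123, 121, 123, 123, 120, 122, 119]
190 [121, 122, 120, 118, 121, 117, 122, 122, 125, 98, 120, 123, 116, 120, 108, 73, 120, 116, 121, 124, 122, 121, 122, 123, 119]
210 [119, 122, 121, 121, 121, 122, 122, 122, 123, 93, 117, 120, 122, 118, 113, 76, 83, 120, 121, 122, 121, 120, 121, 120, 121]
230 [122, 123, 121, 120, 119, 119, 117, 123, 123, 88, 111, 117, 117, 120, 111, 80, 80, 117, 120, 121, 118, 118, 121, 117, 122]
250 [119, 120, 120, 119, 119, 120, 118, 122, 120, 97, 111, 122, 121, 120, 115, 88, 117, 119, 119, 121, 118, 121, 119, 119, 116]
```

>>> {"api": "carry_out", "payload": {
  "commands": [
    [[0, 0, 0.009, 0.1, 0.3, -5, 5], [0, 0, 0.009, 0.1, 0.3, -10, 5], [0, 0, 0.009, 0.1, 0.3, -14, 4], [0, 0, 0.009, 0.1, 0.3, -18, 4], [0, 0, 0.009, 0.1, 0.3, -20.5, 4], [0, 0, 0.009, 0.1, 0.3, -22.3, 4], [0, 0, 0.009, 0.1, 0.3, -22.3, 4], [0, 0, 0.009, 0.1, 0.3, -22.3, 4], [0, 0, 0.009, 0.1, 0.3, -22.3, 0], [0, 0, 0.009, 0.1, 0.3, -22.3, 0], [0, 0, 0.009, 0.1, 0.3, -22.3, 0], [0, 0, 0.009, 0.1, 0.3, -22.3, 0], [0, 0, 0.009, 0.1, 0.3, -22.3, 0], [0, 0, 0.009, 0.1, 0.3, -22.3, 0]]
  ],
  "squeeze": 50
}}

```text
clock: 32.8
position: [0.4305, 0.3452, 0.0442]
orientation: [0.0, 0.728, 0.686, 0.0]
ft_force: [-1.3, -1.3, 5.3]
finger_gap: 0.0115
```

>>> {"api": "carry_out", "payload": {
  "commands": [
    [[0, 0, 0, 0, 0, 0.5, 0], [0, 0, 0, 0, 0, 1.5, 0], [0, 0, 0, 0, 0, 3.5, 0], [0, 0, 0, 0, 0, 6.5, 0], [0, 0, 0, 0, 0, 10, 0], [0, 0, 0, 0, 0, 14, 0], [0, 0, 0, 0, 0, 18, 0], [0, 0, 0, 0, 0, 21, 0], [0, 0, 0, 0, 0, 21, 0], [0, 0, 0, 0, 0, 21, 0]]
  ]
}}

```text
clock: 33.8
position: [0.4301, 0.3447, 0.2538]
orientation: [0.0, 0.728, 0.686, 0.0]
ft_force: [0.9, -0.4, -2.9]
finger_gap: 0.0114
```

Run:
```python
from h import *
f=grab('wrist','w15'); p,r=tcp(); s=robot.observe(); print(p.round(4),np.degrees(np.arctan2(*r.as_matrix()[[1,0],0])),s['ft_force'].round(1),s['moment'].round(2),s['finger_gap'])
hsv=cv2.cvtColor(f['pixels'],cv2.COLOR_RGB2HSV); m=((hsv[...,1]<60)&(hsv[...,2]>60)&(hsv[...,2]<190)).astype(np.uint8); m[345:]=0
m=cv2.morphologyEx(m,cv2.MORPH_OPEN,np.ones((5,5)))
n,l,st,ce=cv2.connectedComponentsWithStats(m)
for i in range(1,n):
    if st[i,4]>1500:
        c=cv2.findContours((l==i).astype(np.uint8),0,2)[0][0]; print(st[i],ce[i].round(1)); print(cv2.approxPolyDP(c,6,True)[:,0].tolist())
z=p[2]-.0442
print('expected lid corners if level',proj(f,[p+r.apply([x,y,.0442-.036]) for x in(.0935,-.0935) for y in(-.068,.068)]).round(1).tolist())
```

```text
[0.4297 0.3442 0.2527] 86.60829955276111 [ 0.2  0.5 -2.4] [-0.03 -0.16  0.01] 0.011664216314362348
[  153    81   332   264 78720] [318.8 207.2]
[[153, 82], [181, 344], [288, 344], [298, 279], [305, 344], [332, 344], [334, 279], [341, 282], [349, 344], [476, 344], [474, 331], [458, 338], [484, 81]]
[ 480  285  145   60 3636] [544.9 309.4]
[[480, 287], [493, 298], [488, 307], [503, 310], [493, 309], [501, 314], [493, 344], [504, 343], [507, 315], [624, 327], [587, 298]]
expected lid corners if level [[151.0, 82.8], [481.3, 82.4], [191.1, 451.9], [443.0, 451.5]]
```

>>> {"api": "carry_out", "payload": {
  "commands": [
    [[0, 0, 0, 0, -2, 0, 0], [0, 0, 0, 2, -5, 0, 0], [0, 0, -0.02, 4, -8, 0, 0], [0, 0, -0.04, 7, -11, 0, 0], [0, 0, -0.06, 10, -14, 0, 0], [0, 0, -0.08, 13, -17, 0, 0], [0, 0, -0.1, 16, -19.5, 0, 0], [0, 0, -0.12, 19, -20.6, 0, 0], [0, 0, -0.127, 21, -20.6, 0, 0], [0, 0, -0.127, 21.8, -20.6, -2, 0], [0, 0, -0.127, 21.8, -20.6, -5, 0], [0, 0, -0.127, 21.8, -20.6, -8, 0], [0, 0, -0.127, 21.8, -20.6, -11, 0], [0, 0, -0.127, 21.8, -20.6, -11.9, 0], [0, 0, -0.127, 21.8, -20.6, -11.9, 0], [0, 0, -0.127, 21.8, -20.6, -11.9, 0], [0, 0, -0.127, 21.8, -20.6, -11.9, 0]]
  ]
}}

```text
clock: 35.55
position: [0.649, 0.1397, 0.1362]
orientation: [0.001, 0.77, 0.638, 0.001]
ft_force: [-0.3, -0.7, -0.9]
finger_gap: 0.0115
```

Run:
```python
from h import *
f=grab('wrist','w16'); p,r=tcp(); s=robot.observe(); print(p.round(4),np.degrees(np.arctan2(*r.as_matrix()[[1,0],0])),r.as_matrix()[:,2].round(4),s['ft_force'].round(1),s['finger_gap'])
```

```text
[0.649  0.1395 0.1363] 79.34750720110262 [ 2.7e-03  5.0e-04 -1.0e+00] [ 0.5 -0.3 -2.3] 0.011384316215656142
```

View pics/w16.png

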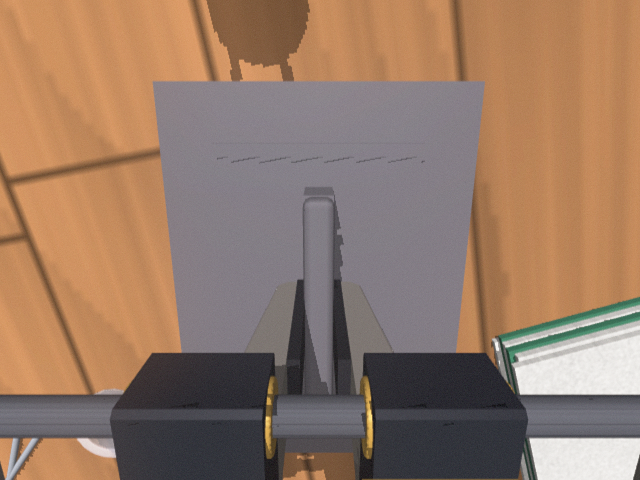

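Picture 16 (the last one): the lid hangs level over the box, covering it entirely. I'll adjust by about 1.5 mm, lower it until the flanges meet the catches, and watch the forces.

>>> {"api": "carry_out", "payload": {
  "commands": [
    [[0, 0, 0, -0.05, -0.15, -0.8, 0], [0, 0, 0, -0.05, -0.15, -1.4, 0], [0, 0, 0, -0.05, -0.15, -1.9, 0], [0, 0, 0, -0.05, -0.15, -2.3, 0], [0, 0, 0, -0.05, -0.15, -2.6, 0], [0, 0, 0, -0.05, -0.15, -2.6, 0], [0, 0, 0, -0.05, -0.15, -2.6, 0]]
  ]
}}

```text
clock: 36.3
position: [0.6483, 0.1376, 0.1089]
orientation: [0.0, 0.77, 0.638, 0.001]
ft_force: [2.0, -0.0, 0.0]
finger_gap: 0.0112
```

>>> {"api": "carry_out", "payload": {
  "commands": [
    [[0, 0, 0, 0.05, 0, -0.2, 0], [0, 0, 0, 0.05, 0, -0.4, 0], [0, 0, 0, 0.05, 0, -0.6, 0], [0, 0, 0, 0.05, 0, -0.6, 0]]
  ]
}}

```text
clock: 36.7
position: [0.6491, 0.1382, 0.1043]
orientation: [0.001, 0.77, 0.638, 0.001]
ft_force: [-0.0, -0.0, 6.6]
finger_gap: 0.0116
```

>>> {"api": "carry_out", "payload": {
  "commands": [
    [[0, 0, 0, 0, 0, -0.2, 0], [0, 0, 0, 0, 0, -0.4, 0], [0, 0, 0, 0, 0, -0.6, 0], [0, 0, 0, 0, 0, -0.7, 0], [0, 0, 0, 0, 0, -0.7, 0]]
  ]
}}

```text
clock: 37.2
position: [0.6481, 0.1381, 0.0962]
orientation: [-0.0, 0.77, 0.638, 0.0]
ft_force: [-1.4, -0.4, 5.8]
finger_gap: 0.011
```

>>> {"api": "carry_out", "payload": {
  "commands": [
    [[0, 0, 0, 0, 0, -0.1, 0], [0, 0, 0, 0, 0, -0.2, 0], [0, 0, 0, 0, 0, -0.3, 0], [0, 0, 0, 0, 0, -0.3, 0]]
  ]
}}

```text
clock: 37.6
position: [0.6483, 0.1382, 0.0961]
orientation: [0.001, 0.77, 0.638, 0.0]
ft_force: [-6.7, -3.5, 21.1]
finger_gap: 0.0114
```

Run:
```python
from h import *
s=robot.observe(); print(s['position'].round(4),s['ft_force'].round(1),s['moment'].round(2))
grab('scene','sc3');grab('side','sd3')
```

```text
[0.6483 0.1382 0.0961] [-6.7 -3.5 21.1] [-0.57  1.61 -0.03]
```

The lid hits a hard stop at TCP z 0.0961, which is the predicted home height, with 21 N. A gentle pull will show whether the catches hold it.

>>> {"api": "carry_out", "payload": {
  "commands": [
    [[0, 0, 0, 0, 0, 0.2, 0], [0, 0, 0, 0, 0, 0.4, 0], [0, 0, 0, 0, 0, 0.5, 0], [0, 0, 0, 0, 0, 0.5, 0]]
  ]
}}

```text
clock: 38.1
position: [0.6484, 0.1374, 0.0969]
orientation: [-0.0, 0.77, 0.638, 0.0]
ft_force: [2.9, 0.6, -1.6]
finger_gap: 0.0113
```

>>> {"api": "carry_out", "payload": {
  "commands": [
    [[0, 0, 0, 0, 0, 0.1, 0], [0, 0, 0, 0, 0, 0.2, 0], [0, 0, 0, 0, 0, 0.3, 0], [0, 0, 0, 0, 0, 0.3, 0]]
  ]
}}

```text
clock: 38.5
position: [0.6477, 0.1369, 0.0977]
orientation: [-0.001, 0.77, 0.638, -0.001]
ft_force: [7.5, 0.4, -15.0]
finger_gap: 0.0112
```

The pull gives −15 N after only 1.6 mm of travel, so the catches hold. I'll press it home again, release and retreat.

>>> {"api": "carry_out", "payload": {
  "commands": [
    [[0, 0, 0, 0, 0, -0.3, 0], [0, 0, 0, 0, 0, -0.6, 0], [0, 0, 0, 0, 0, -0.75, 0], [0, 0, 0, 0, 0, -0.75, 0], [0, 0, 0, 0, 0, -0.5, 0], [0, 0, 0, 0, 0, -0.5, 0], [0, 0, 0, 0, 0, -0.5, 4], [0, 0, 0, 0, 0, -0.5, 4], [0, 0, 0, 0, 0, -0.5, 4], [0, 0, 0, 0, 0, -0.5, 4], [0, 0, 0, 0, 0, 1, 4], [0, 0, 0, 0, 0, 4, 4], [0, 0, 0, 0, 0, 8, 4], [0, 0, 0, 0, 0, 12, 4], [0, 0, 0, 0, 0, 16, 4], [0, 0, 0, 0, 0, 18, 4], [0, 0, 0, 0, 0, 18, 4], [0, 0, 0, 0, 0, 18, 4]]
  ]
}}

```text
clock: 40.3
position: [0.648, 0.1376, 0.281]
orientation: [0.0, 0.77, 0.638, 0.0]
ft_force: [0.2, 1.4, -0.3]
finger_gap: 0.0402
```

Run:
```python
from h import *
f=grab('wrist','w17'); p,r=tcp(); s=robot.observe(); print(p.round(4),s['ft_force'].round(1),s['finger_gap'])
m0=f['pixels']
# lid top corners at z=.088 if home
hsv=cv2.cvtColor(m0,cv2.COLOR_RGB2HSV); m=((hsv[...,1]<60)&(hsv[...,2]>60)&(hsv[...,2]<190)).astype(np.uint8); m[345:]=0
m=cv2.morphologyEx(m,cv2.MORPH_OPEN,np.ones((5,5)))
n,l,st,ce=cv2.connectedComponentsWithStats(m)
for i in range(1,n):
    if st[i,4]>5000:
        c=cv2.findContours((l==i).astype(np.uint8),0,2)[0][0]; q=cv2.approxPolyDP(c,6,True)[:,0]; print(q.tolist())
a=np.radians(79.3);X=np.array([np.cos(a),np.sin(a),0]);Y=np.array([np.sin(a),-np.cos(a),0])
B=np.array([.6494,.1378,.088])
print('exp top corners',proj(f,[B+sx*.0935*X+sy*.068*Y for sx,sy in [(1,-1),(1,1),(-1,1),(-1,-1)]]).round(1).tolist())
d=(m0.max(2)<45).astype(np.uint8); d[345:]=0
n,l,st,ce=cv2.connectedComponentsWithStats(d)
print('dark',[(st[i].tolist(),ce[i].round(0).tolist()) for i in range(1,n) if st[i,4]>150])
print('exp catch tops',proj(f,[B+[0,0,-.009]+.076*Y,B+[0,0,-.009]-.076*Y]).round(0).tolist())
```

```text
[0.6476 0.1373 0.2798] [-1.3 -0.9 -0.4] 0.03971805706016696
[[240, 101], [249, 284], [207, 344], [243, 344], [266, 279], [274, 280], [275, 302], [362, 302], [363, 281], [371, 279], [393, 343], [430, 344], [390, 285], [400, 101]]
exp top corners [[238.7, 99.1], [400.3, 99.0], [389.5, 302.2], [249.4, 302.2]]
dark [([363, 288, 20, 57, 371], [370.0, 322.0])]
exp catch tops [[401.0, 206.0], [237.0, 206.0]]
```

Run:
```python
from h import *
f=grab('scene','end')['pixels'][:,:,::-1].astype(int); a=cv2.imread('pics/scene0.png').astype(int)
for n,(u0,u1,v0,v1) in {'glue':(128,158,200,242),'pencup':(455,510,318,378)}.items(): print(n,np.abs(f-a)[v0:v1,u0:u1].mean().round(2))
print(robot.finish_job())
```

```text
glue 30.6
pencup 8.46
the job is handed in; nothing more can be done
None
```

Run:
```python
import cv2,numpy as np
for n in ('scene0','scene2','sc3','end'):
    a=cv2.imread(f'pics/{n}.png')[190:255,110:180]; h=cv2.cvtColor(a,cv2.COLOR_BGR2HSV)
    m=(h[...,0]>100)&(h[...,0]<130)&(h[...,1]>120); y,x=np.nonzero(m); print(n,m.sum(),(x.mean()+110).round(1),(y.mean()+190).round(1),'rows',y.min()+190,y.max()+190, 'mean',a.mean().round(1))
```

```text
scene0 197 141.0 221.5 rows 204 234 mean 115.0
scene2 202 140.9 221.3 rows 204 234 mean 91.2
sc3 198 141.1 221.6 rows 204 234 mean 103.8
end 203 140.9 221.3 rows 204 234 mean 90.9
```

The craft box is packed and I handed the job in at about 40 s of the 128 s allowed; the hand-in reports no verdict. The deep tray is on the floor with the jar upright in it. The shallow tray is on the ledge with the stapler lying in it, and the lid is pressed home.

**Last checks:**
- **Lid:** it hit a hard stop under 21 N at the predicted home height. A test pull met 15 N after 1.6 mm, so it is latched. After release its corners were within about 2 pixels of where a home lid should appear. I inferred the catches from the pull test; neither one was seen closed.
- **Trays, jar and stapler:** the deep tray and shallow tray both looked seated and level in the pictures. The stapler showed up where expected in its compartment. I did not look at the jar again after releasing it, but the shallow tray went down to its ledge height without resistance.
- **Robot:** the fingers are open and the arm is about 0.19 m above the lid, touching nothing.

**Disagreements:**
- **Glue bottle and pen cup:** the final scene picture differed from the first around the glue bottle (30.6 mean difference) and the pen cup (8.5). I only looked into this after handing in. The bottle's blue parts are in the same pixels as at the start and the area is just darker, most likely the arm's shadow. The pen cup had no such follow-up, but nothing came near it.
- **Cameras:** the scene camera was about 6 mm off from the wrist camera, so I placed everything by the wrist camera.

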